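Shut and bolt the detergent drawer

ROBOT

A 7-joint arm with a two-finger parallel gripper is mounted at the origin on the work surface. World frame = base frame: x ahead of the robot, y to its left, z up, the work surface at z = 0. Lengths are in m, angles in degrees, forces in N, time in s.
With the tool pointing down it reaches from about 0.425 to 0.975 m from the base axis. Payload 16.7 kg.
Tool frame: the origin (TCP) lies between the finger pads; the fingertips stand arm.tip_extent ahead of it and the grasp point (between the pads) is the TCP (arm.tip_extent is the distance from the TCP to the fingertips, in m); z points along the fingers, y is the line along which they close (so a half turn about z gives the same grasp; the last joint's range is limited). The gripper opens to 85 mm and grips with 20 to 120 N. Pads are 22 mm wide; open, the fingers measure 114 mm over their backs; the gripper's body (76 mm by 85 mm) begins 54 mm behind the grasp point. The pads swing forward as they close: fully open they stand 13 mm farther back than shut.
Start: joints at [59.674, 24.414, 4.234, 92.017, -1.954, 63.644, -3.845], TCP at [0.25, -0.627, 0.25] pointing down, gripper open.
Joint ranges: [-163.25, 163.25], [-28.42, 122.38], [-70.27, 78.77], [12.13, 141.07], [-58.53, 238.53], [9.26, 117.41], [-156.51, 156.51]. Speed limits (degrees/s): [108.29, 108.29, 136.94, 136.94, 172.46, 172.46, 172.46].

INTERFACE

Orientations are given as [roll, pitch, yaw] about the fixed x, y, z axes, in that order (R = Rz(yaw) Ry(pitch) Rx(roll)).
In Python, from plant import arm, snapshot, camera_info gives the robot as it stands. The module is installed in compiled form; this text tells all that it offers.
- The arm moves only by the tool play_rows, never from a script. Its argument "commands" is a list of rows, each a list of 3 entries, a list of its own where there are three numbers: the opening, from -1 (shut) to 1 (fully open), then the shift along the tool's x, y, z in mm, then the turn about the tool's z in rad. A call has 1 to 20 rows; each row shifts and turns the commanded pose from where the row before left it, along the tool's axes as they then stand; what a row does not reach is not made up. A row lasts 1/8 s, in which the tool goes at most 62.5 mm and 10.7 degrees, less where a joint would pass 70% of its speed; a pose out of reach is approached as far as the arm can. A call is refused whole if a number of a shift passes 62.5 or a number of a turn 0.188, either way. A call with a gripper value outside its range is refused whole. The fingers move at their own pace and stop on an object; the grip force is fixed at half the most. Time passes only in rows, so rows that do not move let the fingers close. It gives the time, the measured TCP pose, the force, the opening and the grip force at its end, in the units of the state.
- arm.state(): the state, without advancing time (a new reading comes with each control period).
- snapshot(name): name is "scene" or "top" or "wrist"; returns the picture (480x640x3 uint8, red, green, blue); there is no depth.
- camera_info(name): a dict with "camera_matrix" (3x3 intrinsics, pixels), "R" (3x3) and "t" (3): a world point X has camera coordinates R X + t. Camera axes: x right, y down, z forward; pixel columns grow to the right and rows downward; lengths in m; the calibration is good to about 2 mm. A picture is of the moment at which its call begins: read the wrist's pose just before it. camera_info takes no time and is no camera call; for the wrist camera it gives the pose at the moment of the call.
- arm.hand_in(): hands the job in; it is judged then, once.
The state is a dict: "time": time; "qpos": joint angles; "joint_vel": joint speeds; "joint_efforts": joint torques, N m; "ee_pos": TCP position; "eef_rot": TCP orientation; "contact_force": force on the tool from outside, world axes, zero at the start; "moment": the same for the moment, N m; "grip_width": finger opening in m; "grasp_force": force on a finger pad.
Only numpy, scipy, OpenCV 4.12 (cv2) and the standard library are available. Lean on these libraries where they do the work, as an engineer would, in place of code of your own. Each camera call takes 0.05 s, during which the arm holds its last target. There are 200 camera calls.

TASK

Make the laundry detergent child-safe: push the blue-fronted drawer that holds the detergent pods fully shut, and then push the orange tab on top of its chest all the way across so that the bolt goes through the steel keeper of the shut drawer. Only push with the fingertips or the outside of the fingers: do not pinch anything or reach into the drawer. Leave the green-fronted clothes-peg drawer open as it is, and do not move or lift the bottles, jar and cup.

Things in the scene. Friction and masses are not known exactly. Their poses are not given: they have to be found in the camera images.
- pod_chest: grey chest of the detergent drawer, fixed, 200 deep (x) x 160 wide (y) x 100 mm high; origin at the centre of its underside; its own -x is the front, out of which the drawer slides; +y is the way the bolt is pushed. The orange tab stands on the roof near the front edge; a small bottle stands on the rear half of the roof
- pod_drawer (a joint): how far the blue-fronted detergent drawer stands open, m: 0 shut, 0.1 at most. It slides along the chest's x with about 2.5 N of friction, stays where it is left, and pushes in towards the chest's +x
- pod_front (a point): point on the outer face of the blue drawer front, in the middle of its width, 75 mm above the counter; moves with the drawer. The front is 156 mm wide, 12 mm thick, and runs from 8 to 98 mm above the counter; shut, its outer face is 12 mm before the chest. Behind it lies the tray with the white, blue and green pods: fingers stay out
- keeper (a point): middle of the opening of the steel keeper, 112 mm above the counter: an arch 12 mm wide along y and 32 mm along x, its top 125 mm above the counter, riding with the drawer, 35 mm from the middle towards the chest's +y; the bolt passes through it along +y
- bolt (a joint): how far the bolt on the roof of the detergent chest is pushed, m: near 0 unbolted, 0.04 fully across (its stop), the tab moving along the chest's +y. About 1.5 N of friction; it stays where it is left
- bolt_tab (a point): middle of the face of the orange tab to be pushed (towards the chest's -y), 126 mm above the counter; moves with the bolt. The tab is 28 mm along x, 14 mm along y, from 112 to 134 mm above the counter; roof at 100 mm with a 3 mm steel plate on it. No obstacle on the -y side of the tab. Pressing its -y and +y halves at once counts as pinching
- peg_chest: second grey chest of the same size, fixed, without a bolt; origin at the centre of its underside, front to its own -x
- peg_front (a point): point on the outer face of the green front of the clothes-peg drawer, in the middle of its width (156 mm), 75 mm above the counter. This drawer stands open and must stay as it is
- stain_bottle: small white bottle with a red cap, 44 mm across, 100 mm high, on the rear of the detergent chest's roof; origin at the centre of its underside; leave alone
- softener: yellow bottle with a blue cap, 72 mm across, 190 mm high, on the counter; origin at the centre of its underside; leave alone
- scoop_cup: red cup, 70 mm across, 75 mm high, on the counter; origin at the centre of its underside; leave alone
- scent_jar: green glass jar with a black cap, 60 mm across, 85 mm high, on the counter; origin at the centre of its underside; leave alone

How it is judged (in metres and radians):
On the way, in this order (a step that is already met when the one before it is completed fails the run):
1. the detergent drawer is pushed shut while the bolt is still back (value of joint pod_drawer below 0.005 m and value of joint bolt below 0.014 m), for 0.2 s.
2. the bolt is pushed across through the keeper of the shut drawer (value of joint bolt above 0.034 m and value of joint pod_drawer below 0.005 m), for 0.2 s.
At the end, for the whole second after the job is handed in: The detergent drawer is shut to within 5 mm, the bolt is across to within 6 mm of its stop, the peg drawer is within 10 mm of where it stood, and the bottles, jar and cup are within 20 mm of where they stood (all of step 2 and distance of peg_front from where it was at the start of the episode below 0.01 m and distance of each of stain_bottle, softener, scoop_cup, scent_jar from where it was at the start of the episode below 0.02 m); the robot touches nothing.
It fails at once if the orange tab is pinched (contact force between each of bolt_c2, bolt_c3 and the fingers above 3 N).
It fails at once if the fingers reach into the detergent drawer or grip its front (contact force between any of pod_drawer_c5, pod_drawer_c6, pod_drawer_c7, pod_drawer_c8, pod_drawer_c9, pod_drawer_c10 and the fingers above 2 N).
It fails at once if the peg drawer is moved (distance of peg_front from where it was at the start of the episode above 0.01 m).
It fails at once if a bottle, the jar or the cup is moved, tipped or lifted (distance of any of stain_bottle, softener, scoop_cup, scent_jar from where it was at the start of the episode above 0.02 m or angle between any of stain_bottle, softener, scoop_cup, scent_jar's own z axis and vertical above 0.5 rad).
It also fails if it takes over 42 s, if anything falls off the work surface, if the arm or the gripper's body presses on something with over 40 N, if the wrist force passes 120 N, or if a joint passes its speed limit or range.

## Working session

There is one attempt and no reset: what is moved stays moved. The work goes in short steps, Python scripts to look and compute and a tool call to move; the robot and the scene stay as the last step left them, time stands still between calls to the robot, and variables do not carry over. Pictures are saved under pics/ and viewed, at most 10 in all, crops included, and the job is handed in when it is done.

Besides the shell and the picture viewer there is one more tool, called after ">>>" by a JSON object that holds its "op" and its "data". play_rows: Moves the arm, as the interface text tells. Its arguments: {"type":"object","properties":{"commands":{"type":"array","items":{"type":"array"}}},"required":["commands"]}

```bash
mkdir -p pics; python3 - <<'E'
from plant import arm,snapshot,camera_info
import cv2
s=arm.state();print(s,arm.tip_extent)
for n in("scene","top"):
    cv2.imwrite(f"pics/{n}0.png",snapshot(n)[:,:,::-1]);print(camera_info(n))
E
```

```text
{'time': 0.0, 'qpos': array([59.6736195 , 24.4523791 ,  4.23265188, 92.05280281, -1.95325021,
       63.64378636, -3.84502877]), 'joint_vel': array([ 0.02375186, -0.00280085,  0.02282007, -0.02039808, -0.04748393,
       -0.09807544, -0.0083456 ]), 'joint_efforts': array([ 7.57650978e-04, -9.49813056e+01,  3.76113653e+00, -4.63512754e+01,
        1.93904660e-02,  1.00993158e-02, -3.50619736e-06]), 'ee_pos': array([ 0.25005572, -0.62655309,  0.24957518]), 'eef_rot': array([-1.79923536e+02,  6.89085437e-03,  2.17573867e+01]), 'contact_force': array([-0.20213994,  0.31925979,  0.68506241]), 'moment': array([-0.01959365,  0.00405898, -0.05104872]), 'grasp_force': 0.0, 'grip_width': 0.0856130129059461} 0.019
{'camera_matrix': array([[448.53734228,   0.        , 327.82492572],
       [  0.        , 448.53734228, 237.64650459],
       [  0.        ,   0.        ,   1.        ]]), 'R': array([[-0.81623408,  0.57766477, -0.00808398],
       [ 0.45825193,  0.63885724, -0.61795355],
       [-0.35180548, -0.50809924, -0.78617305]]), 't': array([ 0.51037849, -0.23599385,  1.33368366])}
{'camera_matrix': array([[523.02839771,   0.        , 318.33939195],
       [  0.        , 523.02839771, 235.19692557],
       [  0.        ,   0.        ,   1.        ]]), 'R': array([[-2.06273150e-02, -9.99775295e-01, -4.88603325e-03],
       [-9.80438457e-01,  2.11846844e-02, -1.95682501e-01],
       [ 1.95742039e-01,  7.54050329e-04, -9.80655131e-01]]), 't': array([0.01981462, 0.67481566, 1.28651788])}
```

View pics/scene0.png

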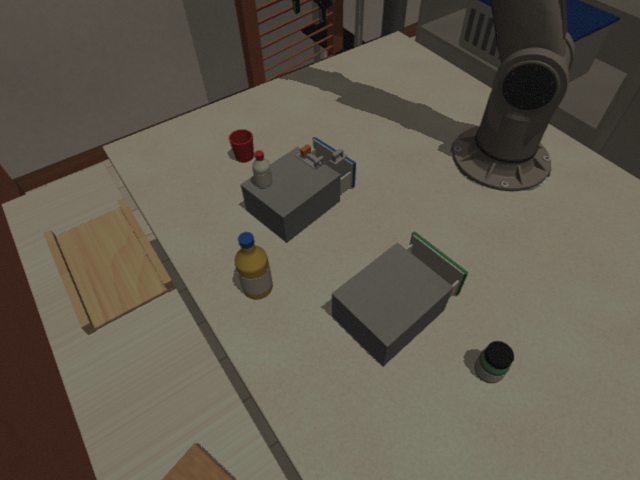

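View pics/top0.png

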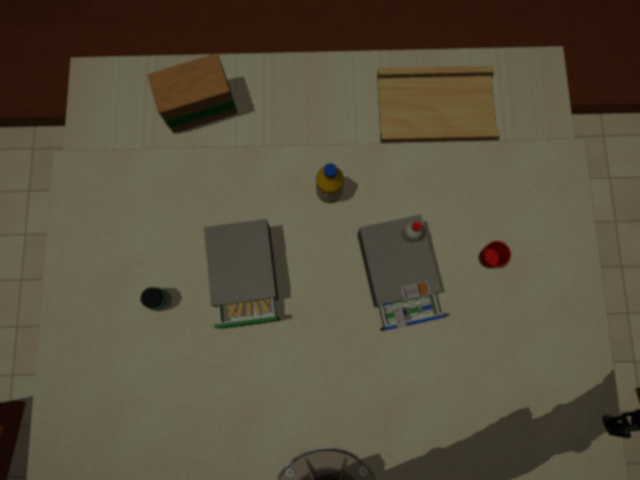

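The scene view shows the pod chest at about (300,185) and the peg chest at (400,300). In the top view the pod chest is at (400,262), the blue front runs from (383,328) to (446,316), the orange tab is at (423,288), and the white bottle is at (414,230).

```bash
cat > h.py <<'E'
import numpy as np,cv2
from plant import arm,snapshot,camera_info
def ray(n,u,v,z,ci=None):
    c=ci or camera_info(n);R,t,K=np.array(c['R']),np.array(c['t']),np.array(c['camera_matrix'])
    o=-R.T@t;d=R.T@np.linalg.inv(K)@[u,v,1];return o+d*(z-o[2])/d[2]
def proj(n,X,ci=None):
    c=ci or camera_info(n);p=np.array(c['camera_matrix'])@(np.array(c['R'])@X+c['t']);return p[:2]/p[2]
E
python3 - <<'E'
from h import *
t=cv2.imread('pics/top0.png');h=cv2.cvtColor(t,cv2.COLOR_BGR2HSV)
roi=np.zeros(h.shape[:2],np.uint8);roi[205:340,345:460]=255
def m(lo,hi): return cv2.inRange(h,lo,hi)&roi
bl=m((100,120,60),(130,255,255)); og=m((5,120,100),(20,255,255))
for n,k,z in(("blue",bl,.098),("or",og,.134)):
    p=np.argwhere(k)[:,::-1].astype(np.float32);r=cv2.minAreaRect(p);print(n,len(p),r,p.mean(0))
    for q in cv2.boxPoints(r):print(q,ray('top',*q,z).round(4))
    print('mean',ray('top',*p.mean(0),z).round(4))
cv2.imwrite('pics/c1.png',cv2.resize(t[205:340,345:460],None,fx=4.4,fy=4.4,interpolation=cv2.INTER_CUBIC))
E
```

```text
blue 125 ((412.6149597167969, 315.9056701660156), (14.449694633483887, 61.61066436767578), 77.19573211669922) [418.808 317.96 ]
[380.97452 315.6876 ] [ 0.4645 -0.1437  0.098 ]
[441.05307 302.03336] [ 0.4946 -0.2929  0.098 ]
[444.2554  316.12375] [ 0.4602 -0.2984  0.098 ]
[384.17685 329.77798] [ 0.4304 -0.15    0.098 ]
mean [ 0.4571 -0.236   0.098 ]
or 22 ((422.5000305175781, 287.5000305175781), (8.00367546081543, 3.1529629230499268), 75.96376037597656) [422.54544 287.68182]
[420.00003 284.00003] [ 0.5365 -0.2369  0.134 ]
[423.05887 283.23532] [ 0.5382 -0.2443  0.134 ]
[425.00003 291.00003] [ 0.5194 -0.2479  0.134 ]
[421.9412  291.76474] [ 0.5178 -0.2404  0.134 ]
mean [ 0.5275 -0.2425  0.134 ]
```

View pics/c1.png

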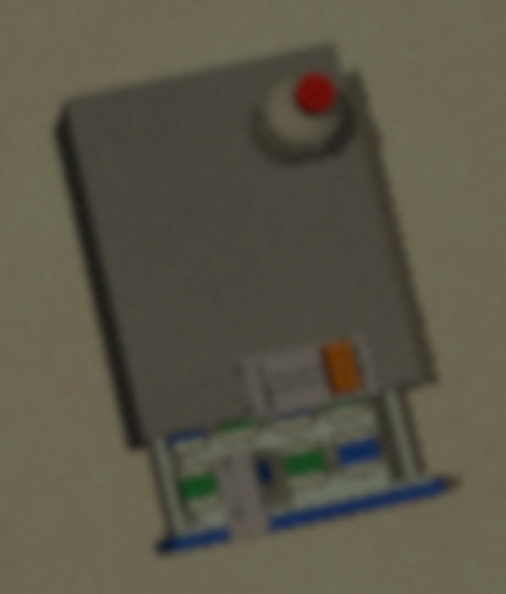

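The crop shows the roof's left edge from (68,103) to (147,437) and the roof's right rear corner at (335,47). The front's top edge runs from (163,546) to (450,484), the orange tab is at (341,366), and the keeper is at (243,495).

```bash
python3 - <<'E'
from h import *
f=lambda a,z:ray('top',a[0]/4.4+345-.4,a[1]/4.4+205-.4,z)
P={k:f(a,z) for k,a,z in [("RL",(66,103),.1),("RR",(335,47),.1),("FL",(147,437),.1),("FR",(415,392),.1),("bl",(163,549),.098),("br",(450,486),.098),("orange",(341,366),.134),("keep",(243,470),.125)]}
for k in P:print(k,P[k].round(4))
a=P["RL"]-P["FL"];b=P["FL"]-P["FR"];c=P["bl"]-P["br"];d=P["RL"]-P["RR"]
for v in(a,b,c,d):print(np.linalg.norm(v),np.degrees(np.arctan2(v[1],v[0])))
yaw=np.radians(12.5);R=np.array([[np.cos(yaw),-np.sin(yaw)],[np.sin(yaw),np.cos(yaw)]])
o=(P["RL"]+P["RR"]+P["FL"]+P["FR"])[:2]/4
print('center',o)
for k in P:print(k,(R.T@(P[k][:2]-o)).round(4))
E
```

```text
RL [ 0.6847 -0.0991  0.1   ]
RR [ 0.7144 -0.2555  0.1   ]
FL [ 0.4932 -0.1375  0.1   ]
FR [ 0.515  -0.2885  0.1   ]
bl [ 0.4315 -0.1439  0.098 ]
br [ 0.4627 -0.305   0.098 ]
orange [ 0.5273 -0.2414  0.134 ]
keep [ 0.4726 -0.1863  0.125 ]
0.19534980194617613 11.312928847736156
0.15265411922802158 98.24279205868557
0.16411590053878153 100.95229186522353
0.15912501627015344 100.74394175373521
center [ 0.60182499 -0.19515564]
RL [0.1017 0.0758]
RR [ 0.0968 -0.0833]
FL [-0.0936  0.0798]
FR [-0.1049 -0.0724]
bl [-0.1552  0.0869]
br [-0.1596 -0.0771]
orange [-0.0828 -0.029 ]
keep [-0.1243  0.0366]
```

>>> {"op": "play_rows", "data": {"commands": [[-1,[0,0,0],0.094],[-1,[0,0,0],0.094],[-1,[19.5,-29.7,0],0],[-1,[19.5,-29.7,0],0],[-1,[19.5,-29.7,0],0],[-1,[19.5,-29.7,0],0],[-1,[19.5,-29.7,0],0],[-1,[19.5,-29.7,0],0],[-1,[19.5,-29.7,0],0],[-1,[19.5,-29.7,0],0],[-1,[19.5,-29.7,0],0],[-1,[19.5,-29.7,0],0],[-1,[19.5,-29.7,0],0],[-1,[19.5,-29.7,0],0],[-1,[0,0,0],0],[-1,[0,0,0],0]]}}

```text
time: 2.1
ee_pos: [0.4117, -0.2328, 0.2502]
eef_rot: [-180.0, 0.0, 11.0]
contact_force: [-0.8, -0.7, 0.4]
grip_width: -0.0001
grasp_force: 0.0
```

```bash
python3 - <<'E'
from h import *
s=arm.state();print(s['time'],s['ee_pos'],s['eef_rot'],s['contact_force'],s['grip_width'])
ci=camera_info('wrist');im=snapshot('wrist')[:,:,::-1]
cv2.imwrite('pics/w1.png',im);np.savez('w1.npz',**ci)
c=np.array(ci['R']);print(-c.T@ci['t'])
E
```

```text
2.1 [ 0.41170936 -0.23282624  0.25022445] [-1.79999695e+02  1.86846482e-02  1.09806929e+01] [-0.75342856 -0.72252405  0.39062489] -0.00011424509162530111
[ 0.49272318 -0.21779436  0.37280022]
```

View pics/w1.png

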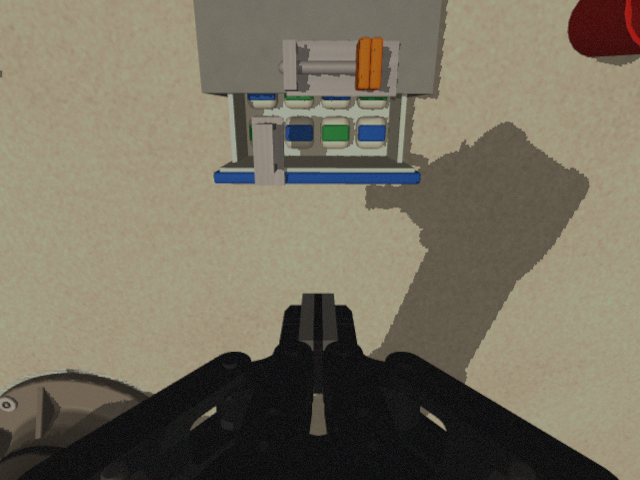

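The wrist view shows the blue front's top strip from (215,171) to (420,184), the orange tab from (357,37) to (383,90), and the keeper at (266,150). All are square to the tool.

```bash
python3 - <<'E'
from h import *
ci=dict(np.load('w1.npz'));s=arm.state();tcp=s['ee_pos'][:2];y=np.radians(s['eef_rot'][2])
R=np.array([[np.cos(y),np.sin(y)],[np.sin(y),-np.cos(y)]])  # cols tool x,y
for n,u,v,z in [("frontL",215,184,.098),("frontR",420,184,.098),("roofFL",202,94,.1),("roofFR",437,96,.1),("tab -y far",382,38,.134),("tab -y near",381,90,.134),("tab +y near",357,88,.134),("keepFL",253,184,.125),("keep back",283,120,.125)]:
    p=ray(0,u,v,z,ci);print(n,p.round(4),'tool offset mm',(R.T@(p[:2]-tcp)*1000).round(1))
E
```

```text
frontL [ 0.4275 -0.1516  0.098 ] tool offset mm [ 31.1 -77. ]
frontR [ 0.4568 -0.3028  0.098 ] tool offset mm [31.2 77. ]
roofFL [ 0.4889 -0.1369  0.1   ] tool offset mm [ 94.1 -79.9]
roofFR [ 0.5185 -0.2967  0.1   ] tool offset mm [92.9 82.7]
tab -y far [ 0.5394 -0.2464  0.134 ] tool offset mm [123.   37.3]
tab -y near [ 0.5121 -0.2527  0.134 ] tool offset mm [95.  38.3]
tab +y near [ 0.5105 -0.2383  0.134 ] tool offset mm [96.1 23.8]
keepFL [ 0.4388 -0.1834  0.125 ] tool offset mm [ 36.2 -43.7]
keep back [ 0.4835 -0.1967  0.125 ] tool offset mm [ 77.6 -22.1]
```

>>> {"op": "play_rows", "data": {"commands": [[-1,[0,0,26],0],[-1,[0,0,26],0],[-1,[0,0,26],0],[-1,[0,0,26],0],[-1,[0,0,26],0],[-1,[0,0,25],0],[-1,[0,0,0],0],[-1,[8,0,0],0],[-1,[6,0,0],0],[-1,[4,0,0],0],[-1,[5,0,0],0],[-1,[5,0,0],0],[-1,[5,0,0],0],[-1,[5,0,0],0],[-1,[5,0,0],0],[-1,[5,0,0],0],[-1,[5,0,0],0],[-1,[0,0,0],0]]}}

```text
time: 4.4
ee_pos: [0.4647, -0.222, 0.0953]
eef_rot: [-180.0, -0.0, 11.0]
contact_force: [0.3, -0.1, -0.7]
grip_width: -0.0
grasp_force: 0.0
```

>>> {"op": "play_rows", "data": {"commands": [[-1,[4,0,0],0],[-1,[4,0,0],0],[-1,[4,0,0],0],[-1,[3,0,0],0],[-1,[2,0,0],0]]}}

```text
time: 5.03
ee_pos: [0.4808, -0.2189, 0.0952]
eef_rot: [-180.0, 0.0, 11.0]
contact_force: [-2.1, 1.0, 0.2]
grip_width: 0.0
grasp_force: 1.3
```

```bash
python3 - <<'E'
from h import *
s=arm.state();print(s['time'],s['ee_pos'],s['contact_force'])
ci=camera_info('wrist');im=snapshot('wrist')[:,:,::-1]
cv2.imwrite('pics/w2.png',im);np.savez('w2.npz',**ci)
E
```

```text
5.025 [ 0.4808286  -0.21891719  0.09524045] [-2.08179477  0.96141741  0.18835841]
```

View pics/w2.png

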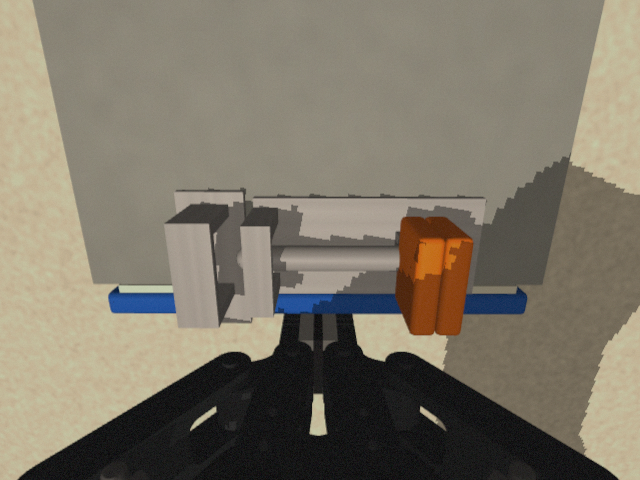

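The wrist view shows a thin pale gap at v = 285–293 between the chest and the blue front, so the drawer is still a few mm open. I'll push until it stops.

>>> {"op": "play_rows", "data": {"commands": [[-1,[2,0,0],0],[-1,[2,0,0],0]]}}

```text
time: 5.32
ee_pos: [0.4829, -0.2186, 0.0952]
eef_rot: [-180.0, 0.2, 10.9]
contact_force: [-19.7, -0.9, 14.3]
grip_width: 0.0002
grasp_force: 10.0
```

```bash
python3 - <<'E'
from h import *
ci=dict(np.load('w2.npz'));y=np.radians(11)
R=np.array([[np.cos(y),np.sin(y)],[np.sin(y),-np.cos(y)]])
a=ray(0,320,285,.1,ci)[:2];b=ray(0,320,293,.098,ci)[:2];c=ray(0,320,313,.098,ci)[:2]
print(R.T@(a-b)*1e3,R.T@(a-c)*1e3)
E
```

```text
[ 4.18843205 -0.01653284] [12.42207799 -0.02972447]
```

>>> {"op": "play_rows", "data": {"commands": [[-1,[0,0,0],0],[-1,[0,0,0],0],[-1,[-8,0,0],0],[-1,[-12,0,0],0],[-1,[0,0,-30],0],[-1,[0,0,-30],0],[-1,[0,0,-30],0],[-1,[0,20,0],0],[-1,[0,25,0],0],[-1,[0,25,0],0],[-1,[0,0,0],0]]}}

```text
time: 6.7
ee_pos: [0.4777, -0.2932, 0.1844]
eef_rot: [180.0, 0.0, 10.8]
contact_force: [-0.0, 0.3, 0.1]
grip_width: -0.0001
grasp_force: 0.0
```

```bash
python3 - <<'E'
from h import *
s=arm.state();print(s['time'],s['ee_pos'],s['contact_force'])
ci=camera_info('wrist');im=snapshot('wrist')[:,:,::-1]
cv2.imwrite('pics/w3.png',im);np.savez('w3.npz',**ci)
E
```

```text
6.7 [ 0.47765243 -0.29315936  0.18437571] [-0.01450182  0.31222104  0.09397175]
```

View pics/w3.png

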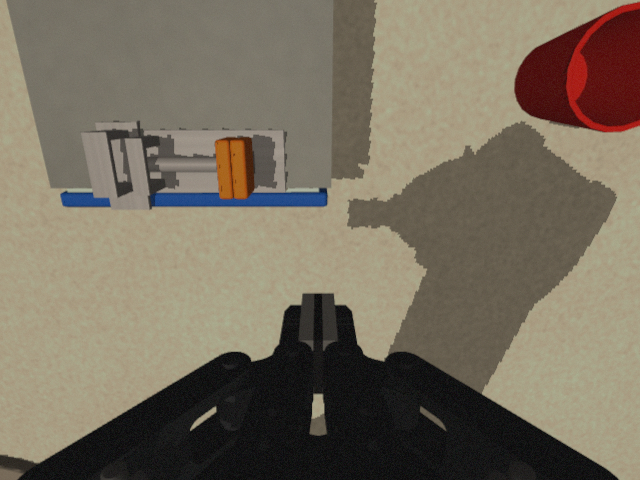

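The drawer is shut: the blue front is against the chest at v ≈ 190–207. The tab's pushed side is at (250,168), about 34 mm to the tool's -y and 56 mm to its +x.

>>> {"op": "play_rows", "data": {"commands": [[-1,[20,0,0],0],[-1,[20,0,0],0],[-1,[16,0,0],0],[-1,[0,0,20],0],[-1,[0,0,20],0],[-1,[0,0,16],0],[-1,[0,0,0],0],[-1,[0,-8,0],0],[-1,[0,-6,0],0],[-1,[0,-4,0],0],[-1,[0,-4,0],0],[-1,[0,-4,0],0],[-1,[0,0,0],0]]}}

```text
time: 8.38
ee_pos: [0.5283, -0.2543, 0.1294]
eef_rot: [-180.0, 0.0, 11.0]
contact_force: [0.3, 0.3, -0.6]
grip_width: 0.0
grasp_force: 0.0
```

```bash
python3 - <<'E'
from h import *
s=arm.state();print(s['time'],s['ee_pos'],s['contact_force'])
cv2.imwrite('pics/w4.png',snapshot('wrist')[:,:,::-1])
E
```

```text
8.375 [ 0.52830569 -0.25429492  0.12935047] [ 0.25460917  0.31601538 -0.56321139]
```

View pics/w4.png

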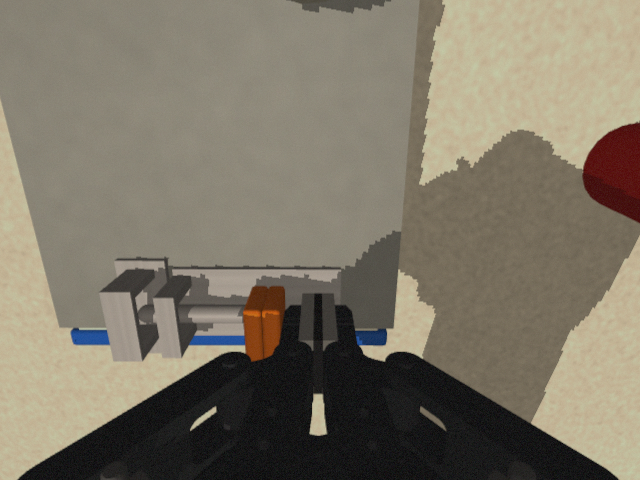

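The tab at (265,315) is against or just next to the left finger at u ≈ 285, and the fingers are lined up with it. I'll keep pushing along -y.

>>> {"op": "play_rows", "data": {"commands": [[-1,[0,-4,0],0],[-1,[0,-4,0],0],[-1,[0,-4,0],0],[-1,[0,-4,0],0],[-1,[0,-4,0],0],[-1,[0,-4,0],0],[-1,[0,-4,0],0]]}}

```text
time: 9.3
ee_pos: [0.5229, -0.2269, 0.1293]
eef_rot: [-180.0, 0.0, 11.0]
contact_force: [-0.2, -1.8, -0.8]
grip_width: -0.0002
grasp_force: 0.8
```

>>> {"op": "play_rows", "data": {"commands": [[-1,[0,-2,0],0],[-1,[0,-2,0],0]]}}

```text
time: 9.55
ee_pos: [0.5226, -0.2258, 0.1296]
eef_rot: [179.8, -0.1, 10.9]
contact_force: [6.2, -23.3, -10.1]
grip_width: 0.0003
grasp_force: 11.8
```

>>> {"op": "play_rows", "data": {"commands": [[-1,[0,0,0],0],[-1,[0,0,0],0],[-1,[0,10,0],0],[-1,[0,20,0],0],[-1,[0,10,0],0],[-1,[0,0,-30],0],[-1,[0,0,-30],0],[-1,[-30,0,0],0],[-1,[-30,0,0],0],[-1,[0,0,0],0]]}}

```text
time: 10.8
ee_pos: [0.4692, -0.275, 0.1895]
eef_rot: [-180.0, 0.0, 10.8]
contact_force: [0.2, -0.1, 0.5]
grip_width: -0.0001
grasp_force: 0.0
```

```bash
python3 - <<'E'
from h import *
s=arm.state();print(s['time'],s['ee_pos'],s['contact_force'])
ci=camera_info('wrist');im=snapshot('wrist')[:,:,::-1]
cv2.imwrite('pics/w5.png',im);np.savez('w5.npz',**ci)
E
```

```text
10.8 [ 0.46921954 -0.27502132  0.18949472] [ 0.16468376 -0.13502544  0.51271113]
```

View pics/w5.png

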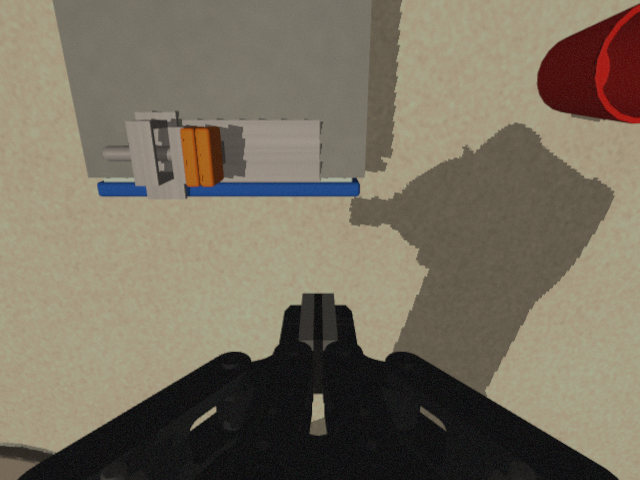

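The bolt now sticks out beyond the keeper at (115,153), the tab is at (200,155) against its guide, and the drawer is shut. I'll check the tab's travel and then hand in.

```bash
python3 - <<'E'
from h import *
y=np.radians(11);ex=np.array([np.cos(y),np.sin(y)]);ey=np.array([-np.sin(y),np.cos(y)])
# middle groove of the tab top, far end, z=.134
a=ray(0,370,65,.134,dict(np.load('w1.npz')))[:2];b=ray(0,198,155,.134,dict(np.load('w5.npz')))[:2]
print('travel',(b-a)@ey,(b-a)@ex)
c=dict(np.load('w5.npz'));print('gap',(ray(0,225,178,.1,c)-ray(0,225,196,.098,c))[:2]@ex)
E
```

```text
travel 0.03518549085566573 0.0030001121530758494
gap 0.011006888033266016
```

```bash
python3 - <<'E'
from h import *
y=np.radians(11);ey=np.array([-np.sin(y),np.cos(y)])
def edges(f,n,r0,r1):
    h=cv2.cvtColor(cv2.imread(f),cv2.COLOR_BGR2HSV);m=cv2.inRange(h,(5,150,60),(20,255,255));x=np.argwhere(m)
    c=dict(np.load(n));(v0,u0),(v1,u1)=np.percentile(x,1,0),np.percentile(x,99,0);vm=(v0+v1)/2
    print(f,u0,u1,v0,v1,[[round(float(ray(0,u,vm,z,c)[:2]@ey),4) for z in(.112,.134)] for u in(u0,u1)])
edges('pics/w1.png','w1.npz',0,0)
edges('pics/w3.png','w3.npz',0,0);edges('pics/w5.png','w5.npz',0,0)
E
```

```text
pics/w1.png 356.0 618.3399999999999 17.98 89.0 [[-0.3321, -0.3301], [-0.4998, -0.4836]]
pics/w3.png 216.0 599.5199999999995 38.480000000000004 197.0 [[-0.3285, -0.3343], [-0.5215, -0.5055]]
pics/w5.png 182.0 600.7399999999998 48.260000000000005 185.0 [[-0.2901, -0.2979], [-0.5063, -0.4903]]
```

```bash
python3 -c "
from plant import arm
print(arm.hand_in())"
```

```text
the job is handed in; nothing more can be done
None
```

I pushed the detergent drawer shut, then pushed the bolt through its keeper until it hit a hard stop (about 36 mm of tab travel measured). The job was handed in at about 11 s; no verdict came back.

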